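# Sweep the loose corner keys into the parts bay

### The job

Clear the bench of the three loose grey corner keys: use the fingers as a broom to sweep them along the bench, steadily and without flicking them, through the open side of the aluminium-railed parts bay until every key lies flat and wholly inside it. Only push the keys, never pick them up, and leave the tape, tape measure, tin, marker and calculator where they are.

Things in the scene. Friction and masses are not known exactly. Their poses are not given: they have to be found in the camera images.
- corner_key_1: light grey nylon L-shaped corner key, 42 x 42 mm and 9 mm high, two 13 mm wide legs meeting at a right angle, about 12 g; lies flat and loose on the bench. Origin: centre of its 42 x 42 square on its underside; z up; legs lie along the -x side and the +y side of the square
- corner_key_2: light grey nylon L-shaped corner key, 42 x 42 mm and 9 mm high, two 13 mm wide legs meeting at a right angle, about 12 g; lies flat and loose on the bench. Origin: centre of its 42 x 42 square on its underside; z up; legs lie along the -x side and the +y side of the square
- corner_key_3: light grey nylon L-shaped corner key, 42 x 42 mm and 9 mm high, two 13 mm wide legs meeting at a right angle, about 12 g; lies flat and loose on the bench. Origin: centre of its 42 x 42 square on its underside; z up; legs lie along the -x side and the +y side of the square
- parts_bay: fixed bay: aluminium rails 12 mm thick, 30 mm high, round a flush green mat 160 mm wide (x) by 140 mm deep (y). Origin: mat centre at bench height; +y points in to the back rail (inner face y=+70 mm), side rails' inner faces x=-80, +80 mm, mouth y=-70 mm, no step, facing roughly the robot's right. From it two 48 mm guide wings splay out 40 degrees to round black noses at x=-117, +117, y=-107 mm
- tape_black: loose roll of black tape lying flat, 64 mm across, 19 mm high, to be left alone; origin centre of the underside
- tape_measure: loose yellow tape measure, 67 x 85 mm, 31 mm high, to be left alone; origin near the centre of the underside (it reaches 43 mm from it along +y)
- screw_tin: loose open grey tin, 66 mm across, 41 mm high, to be left alone; origin centre of the underside
- marker: loose dark blue felt marker, 132 mm long (its y), 17 mm thick, to be left alone; origin centre of the underside
- calculator: loose calculator, 124 x 76 mm, 16 mm high, to be left alone; origin centre of the underside

How it is judged:
By the outcome, as a careful person would: the job done as asked, in the order asked, and still so for the second after the job is handed in, with the robot touching nothing.
It also fails if it takes over 72 s, if anything falls off the work surface, if the arm or the gripper's body presses on something with over 40 N, if the wrist force passes 120 N, or if a joint passes its speed limit or range.

### The arm

A 6-joint arm with a two-finger parallel gripper is mounted at the origin on the work surface; the furniture and walls round the work are solid. World frame = base frame: x ahead of the robot, y to its left, z up, the work surface at z = 0. Lengths are in m, angles in rad, forces in N, time in s.
With the tool pointing down it reaches from about 0.25 to 0.775 m from the base axis. Payload 4 kg.
Tool frame: the origin (TCP) lies at the centre of the arm's flange, where the gripper is bolted on; the fingertips stand 199 mm ahead of it and the grasp point (between the pads) lies 180 mm ahead of it (robot.tcp_to_tips is the z of the fingertips in the tool frame, in m); z points along the fingers, y is the line along which they close (so a half turn about z gives the same grasp; the last joint's range is limited). The gripper opens to 94 mm and grips with 3 to 60 N. Pads are 16 mm wide; open, the fingers measure 119 mm over their backs; the gripper's body (75 mm by 177 mm) begins 78 mm behind the grasp point.
Start: joints at [-1.318, 0.087, 1.371, -0, 1.684, -0.103], TCP at [0.192, -0.516, 0.405] pointing down, gripper open.
Joint ranges: [-3.1, 3.1], [-0.76, 2.03], [0.27, 2.55], [-1.08, 4.22], [0.17, 2.65], [-2.57, 2.57]. Speed limits (rad/s): [2.79, 2.79, 3.14, 3.14, 3.14, 3.14].

### API

Orientations are given as [roll, pitch, yaw] about the fixed x, y, z axes, in that order (R = Rz(yaw) Ry(pitch) Rx(roll)).
In Python, from bench import robot gives the robot as it stands.
- The arm moves only by the tool play_rows, never from a script. Its arguments are lists of equal length, an entry for each row: "translation": the shift along the tool's x, y, z scaled (see below), a list of three; "twist": the turn, a rotation vector about the tool's x, y, z scaled (see below), a list of three; "gripper": the opening, from -1 (shut) to 1 (fully open). A call has 1 to 8 rows; each row shifts and turns the commanded pose from where the row before left it, along the tool's axes as they then stand; what a row does not reach is not made up. The controller multiplies each number of a shift by 0.04 m and each number of a turn by 0.1 rad. A row lasts 1/10 s, in which the tool goes at most 50 mm and 8.59 degrees, less where a joint would pass 70% of its speed; a pose out of reach is approached as far as the arm can. A call with a number of a shift or a turn outside -1 to 1 is refused whole. A call with a gripper value outside its range is refused whole. The fingers move at their own pace and stop on an object; the grip force is fixed at half the most. Time passes only in rows, so rows that do not move let the fingers close. It gives the time, the measured TCP pose, the force, the opening and the grip force at its end, in the units of the state.
- robot.get_obs(): the state, without advancing time (a new reading comes with each control period).
- robot.snapshot(name): name is "side" or "top" or "wrist"; returns the picture (400x640x3 uint8, red, green, blue); there is no depth.
- robot.camera_model(name): a dict with "camera_matrix" (3x3 intrinsics, pixels), "rvec" (rotation vector, rad) and "tvec" (3), from world to camera coordinates, as OpenCV has them. Camera axes: x right, y down, z forward; pixel columns grow to the right and rows downward; lengths in m; the calibration is good to about 2 mm. A picture is of the moment at which its call begins: read the wrist's pose just before it. camera_model takes no time and is no camera call; for the wrist camera it gives the pose at the moment of the call.
- robot.close_job(): hands the job in; it is judged then, once.
Trained networks look in the newest picture that a camera, given by its name, has taken for a name from the list of things; names that differ only in an ending like _2 or _b are one class to them, and where a whole thing is asked for, a point or a joint stands for the part that bears it (a point fixed in the world has none). Each returns a list of dicts, best first, with "score" (0 to 1); they miss things now and then, are a little off and sometimes report something else, mostly with a low value. They report only what shows in the picture. A call takes as long as a camera call.
- robot.recognise(name, camera): "centre" ([x, y, z] in m, in world coordinates, good to about 4 mm: the middle of the surface that is visible of it).
- robot.spot_point(name, camera): "centre" ([x, y, z] in m, in world coordinates, good to about 4 mm: a listed point, or the origin of a listed thing).
The state is a dict: "time": time; "joint_positions": joint angles; "qvel": joint speeds; "joint_torque": joint torques, N m; "tool_pos": TCP position; "ee_rot": TCP orientation; "wrist_force": force on the tool from outside, world axes, zero at the start; "wrist_torque": the same for the moment, N m; "width": finger opening in m; "finger_force": force on a finger pad.
Only numpy, scipy, OpenCV 4.12 (cv2) and the standard library are available. Lean on these libraries where they do the work, as an engineer would, in place of code of your own. Each camera call takes 0.05 s, during which the arm holds its last target. There are 200 camera calls.

## Working session

There is one attempt and no reset: what is moved stays moved. The work goes in short steps, Python scripts to look and compute and a tool call to move; the robot and the scene stay as the last step left them, time stands still between calls to the robot, and variables do not carry over. Pictures are saved under pics/ and viewed, at most 10 in all, crops included, and the job is handed in when it is done.

Besides the shell and the picture viewer there is one more tool, called in YAML: its name, and indented under it one key for each argument. play_rows: Moves the arm, as the interface text tells. Its arguments: {"type":"object","properties":{"translation":{"type":"array","items":{"type":"array","items":{"type":"number","minimum":-1,"maximum":1}}},"twist":{"type":"array","items":{"type":"array","items":{"type":"number","minimum":-1,"maximum":1}}},"gripper":{"type":"array","items":{"type":"number"}}},"required":["translation","twist","gripper"]}

```bash
mkdir -p pics
cat > h.py <<'E'
from bench import robot
import numpy as np, cv2
def snap(c,f):
    im=robot.snapshot(c); cv2.imwrite('pics/'+f,im[:,:,::-1]); return im
def topw(im,z=0.0,x0=0.0,x1=0.8,y0=-0.6,y1=0.6,s=500,cam='top'):
    # rectified: column=(y1-y)*s, row=(x1-x)*s
    m=robot.camera_model(cam)
    P=np.float32([[x0,y0,z],[x1,y0,z],[x1,y1,z],[x0,y1,z]])
    uv,_=cv2.projectPoints(P,np.array(m['rvec']),np.array(m['tvec']),np.array(m['camera_matrix']),None)
    d=np.float32([[(y1-p[1])*s,(x1-p[0])*s] for p in P])
    H=cv2.getPerspectiveTransform(uv.reshape(-1,2).astype(np.float32),d)
    return cv2.warpPerspective(im,H,(int((y1-y0)*s),int((x1-x0)*s)))
E
python3 - <<'E'
from h import *
im=snap('top','t0.png')
cv2.imwrite('pics/t0.png',cv2.resize(im[:,:,::-1],(800,500)))
for n in ['corner_key_1','parts_bay','tape_black','tape_measure','screw_tin','marker','calculator']:
    print(n,[(np.round(d['centre'],3).tolist(),round(d['score'],2)) for d in robot.spot_point(n,'top')])
m=robot.camera_model('top');R=cv2.Rodrigues(np.array(m['rvec']))[0];print(-R.T@np.array(m['tvec']),R[2],m['camera_matrix'])
o=robot.get_obs();print(o['time'],o['tool_pos'],o['ee_rot'],robot.tcp_to_tips)
E
```

```text
corner_key_1 [([0.493, -0.069, 0.002], 0.6), ([0.561, -0.04, -0.003], 0.58), ([0.554, 0.059, 0.003], 0.55), ([0.399, -0.315, -0.002], 0.29)]
parts_bay [([0.504, 0.323, -0.002], 0.95)]
tape_black [([0.526, -0.23, 0.003], 0.79), ([0.555, 0.056, 0.001], 0.54), ([0.397, -0.315, -0.002], 0.24)]
tape_measure [([0.396, -0.317, 0.001], 0.6)]
screw_tin [([0.518, -0.368, -0.0], 0.63), ([0.362, -0.066, 0.001], 0.2)]
marker [([0.362, -0.066, -0.0], 0.77)]
calculator [([0.434, -0.513, 0.001], 0.72)]
[ 0.3463073  -0.11117245  1.14202172] [ 0.1062701   0.02146622 -0.99410556] [[379.09435834   0.         323.7725001 ]
 [  0.         379.09435834 205.53449682]
 [  0.           0.           1.        ]]
0.4 [ 0.19158703 -0.51554007  0.40454237] [-3.14138247e+00 -5.45368496e-06  3.55835724e-01] 0.1992
```

View pics/t0.png

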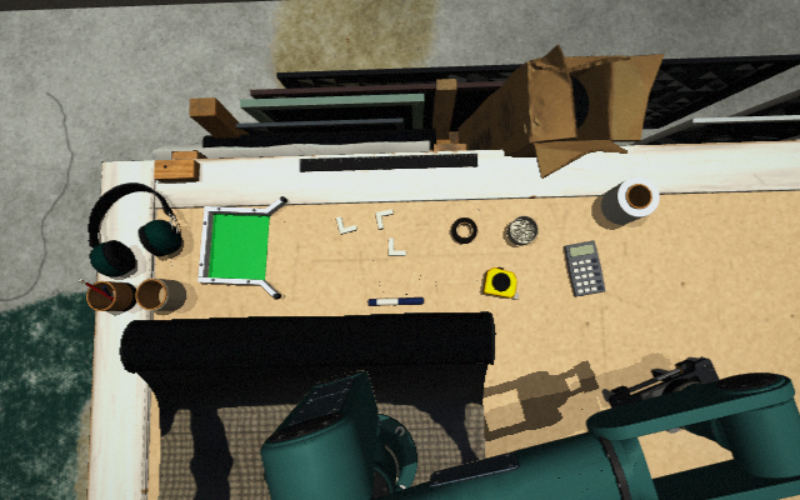

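Top view: green bay at (235,245), mouth to the right (robot's right, world −y). The keys are at (345,226), (383,219) and (397,247). The marker at (396,300) lies near the black roll at (310,340). Next I'll zoom in and check heights from the side camera.

Run:
```python
from h import *
im=robot.snapshot('top')
a=topw(im,0.009,0.28,0.68,-0.15,0.45,1300)
for k in range(7):
    y=-0.15+0.1*k; u=int((0.45-y)*1300); cv2.line(a,(u,0),(u,8),(255,0,0),1)
for k in range(4):
    x=.3+.1*k; v=int((.68-x)*1300); cv2.line(a,(0,v),(8,v),(255,0,0),1)
cv2.imwrite('pics/z.png',a[:,:,::-1]);print(a.shape)
s=snap('side','s.png')
for n in ['corner_key_1','parts_bay']:
    print(n,[(np.round(d['centre'],3).tolist(),round(d['score'],2)) for d in robot.spot_point(n,'side')])
    print([(np.round(d['centre'],3).tolist(),round(d['score'],2)) for d in robot.recognise(n,'side')])
b=topw(s,0.009,0.28,0.68,-0.15,0.45,1300,'side')
cv2.imwrite('pics/both.png',np.vstack([cv2.resize(s,(640,400)),cv2.resize(b,(640,200))[:, :]])[:,:,::-1])
```

```text
(520, 780, 3)
corner_key_1 [([0.566, -0.04, 0.001], 0.64), ([0.554, 0.049, 0.003], 0.54), ([0.493, -0.073, 0.003], 0.51)]
[([0.487, -0.057, 0.007], 0.64), ([0.546, 0.065, 0.013], 0.43), ([0.57, -0.022, 0.01], 0.41)]
parts_bay [([0.501, 0.32, -0.003], 0.69), ([0.52, -0.366, 0.001], 0.69)]
[([0.507, 0.328, 0.001], 0.66)]
```

View pics/z.png

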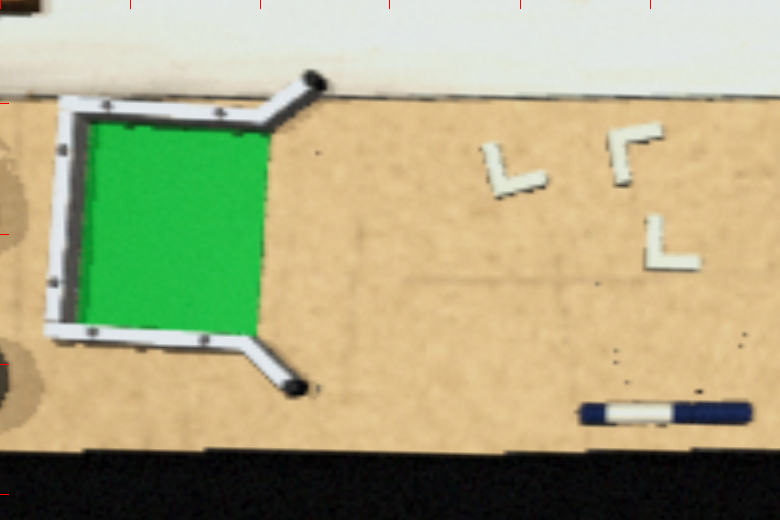

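View pics/both.png

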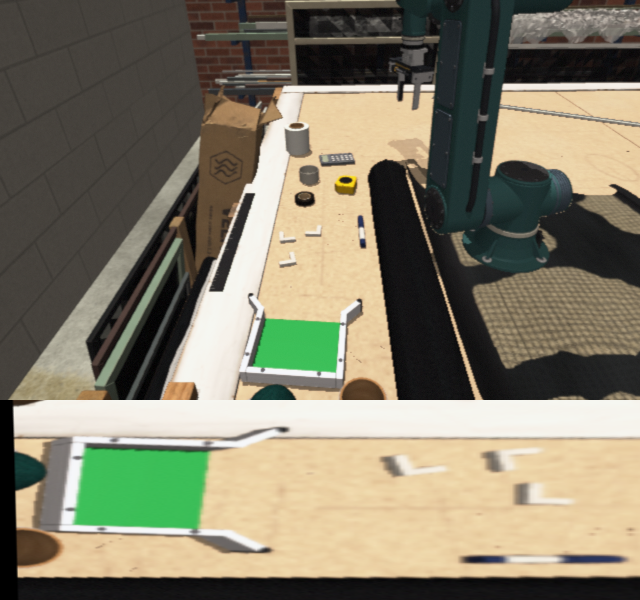

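```bash
cat >> h.py <<'E'
from scipy.optimize import minimize
S=1500
def Lpts(c,th):
    h=.021;w=.013
    P=np.array([[-h,-h],[-h+w,-h],[-h+w,h-w],[h,h-w],[h,h],[-h,h]])  # legs on -x and +y sides
    R=np.array([[np.cos(th),-np.sin(th)],[np.sin(th),np.cos(th)]]); return P@R.T+c
def fit(g,seed,thr,z1=.68,y1=.45):
    u,v=int((y1-seed[1])*S),int((z1-seed[0])*S); r=65
    m=np.zeros_like(g); m[max(v-r,0):v+r,max(u-r,0):u+r]=1
    n,lab,st,ce=cv2.connectedComponentsWithStats(((g>thr)&(m>0)).astype(np.uint8))
    k=1+np.argmin([np.hypot(*(ce[i]-(u,v)))+(1e3 if st[i,4]<600 else 0) for i in range(1,n)])
    M=cv2.GaussianBlur((lab==k).astype(np.float32),(0,0),2); 
    def cost(p):
        q=Lpts(p[:2],p[2]); t=np.zeros_like(M)
        cv2.fillPoly(t,[np.round(np.stack([(y1-q[:,1])*S,(z1-q[:,0])*S],1)*16).astype(np.int32)],1.0,shift=4)
        return float(np.abs(cv2.GaussianBlur(t,(0,0),2)-M).sum())/S
    c0=[z1-ce[k][1]/S,y1-ce[k][0]/S]
    best=min((minimize(cost,[*c0,t],method='Nelder-Mead',options=dict(initial_simplex=np.array([[*c0,t],[c0[0]+.008,c0[1],t],[c0[0],c0[1]+.008,t],[*c0,t+.3]]))) for t in np.arange(0,6.28,.4)),key=lambda r:r.fun)
    return best.x,best.fun,st[k,4]/S**2
def plan(poses):
    # poses: list of (x,y,z,yaw,rows); first = commanded start; prints rows
    from scipy.spatial.transform import Rotation as Ro
    out=[]
    cur=np.array(poses[0][:4],float)
    for p in poses[1:]:
        n=p[4]; tgt=np.array(p[:4],float); a=cur.copy()
        for i in range(n):
            nxt=a+(tgt-a)*(i+1)/n
            d=nxt-cur; c,s=np.cos(cur[3]),np.sin(cur[3])
            t=np.round(np.array([c*d[0]+s*d[1], s*d[0]-c*d[1], -d[2]])/.04,2); w=round(-d[3]/.1,2)
            out.append((t.tolist(),w))
            cur=cur+np.array([.04*(c*t[0]+s*t[1]),.04*(s*t[0]-c*t[1]),-.04*t[2],-.1*w])
    for i in range(0,len(out),8):
        print([o[0] for o in out[i:i+8]],[[0,0,o[1]] for o in out[i:i+8]])
    print('end',cur.round(4))
E
python3 - <<'E'
from h import *
im=robot.snapshot('top')
a=topw(im,0.009,0.28,0.68,-0.15,0.45,S)
g=a.min(2)  # white: blue channel high
for s in [(.55,.054),(.566,-.035),(.488,-.06)]:
    for thr in (165,185):
        p,f,A=fit(g,s,thr); print(thr,p.round(4),np.degrees(p[2]).round(1),round(f,4),round(A*1e6))
plan([(.1916,-.5155,.4045,.3558),(.40,-.24,.33,1.0708,9),(.56,-.02,.25,1.35,8)])
E
```

```text
165 [0.5553 0.0541 6.5357] 374.5 0.2463 793
185 [0.5549 0.0538 6.59  ] 377.6 0.4933 626
165 [ 0.5642 -0.0404  4.9072] 281.2 0.2662 782
185 [ 0.5636 -0.0398  4.9524] 283.8 0.5048 616
165 [ 0.4948 -0.0682 -0.0275] -1.6 0.2399 797
185 [ 0.4934 -0.0674  6.2544] 358.4 0.464 642
[[0.81, -0.52, 0.21], [0.85, -0.45, 0.2], [0.88, -0.38, 0.21], [0.9, -0.31, 0.21], [0.93, -0.23, 0.2], [0.95, -0.17, 0.21], [0.96, -0.08, 0.21], [0.96, -0.01, 0.21]] [[0, 0, np.float64(-0.79)], [0, 0, np.float64(-0.8)], [0, 0, np.float64(-0.79)], [0, 0, np.float64(-0.8)], [0, 0, np.float64(-0.79)], [0, 0, np.float64(-0.8)], [0, 0, np.float64(-0.79)], [0, 0, np.float64(-0.8)]]
[[0.95, 0.06, 0.2], [0.84, 0.11, 0.25], [0.84, 0.14, 0.25], [0.84, 0.17, 0.25], [0.82, 0.19, 0.25], [0.82, 0.23, 0.25], [0.82, 0.25, 0.25], [0.8, 0.29, 0.25]] [[0, 0, np.float64(-0.79)], [0, 0, np.float64(-0.35)], [0, 0, np.float64(-0.35)], [0, 0, np.float64(-0.35)], [0, 0, np.float64(-0.35)], [0, 0, np.float64(-0.35)], [0, 0, np.float64(-0.34)], [0, 0, np.float64(-0.35)]]
[[0.79, 0.31, 0.25]] [[0, 0, np.float64(-0.35)]]
end [ 0.5602 -0.02    0.2501  1.3498]
```

```bash
sed -i 's/w=round(-d\[3\]\/.1,2)/w=float(round(-d[3]\/.1,2))/' h.py
python3 - <<'E'
from h import *
plan([(.1916,-.5155,.4045,.3558),(.37,-.26,.34,1.1,8),(.55,.0165,.25,1.833,8)])
E
```

```text
[[0.8, -0.55, 0.2], [0.85, -0.48, 0.2], [0.89, -0.4, 0.2], [0.92, -0.31, 0.21], [0.95, -0.23, 0.2], [0.96, -0.13, 0.2], [0.98, -0.05, 0.2], [0.97, 0.05, 0.2]] [[0, 0, -0.93], [0, 0, -0.93], [0, 0, -0.93], [0, 0, -0.93], [0, 0, -0.93], [0, 0, -0.93], [0, 0, -0.93], [0, 0, -0.93]]
[[1.03, 0.11, 0.28], [1.01, 0.2, 0.28], [0.98, 0.29, 0.28], [0.96, 0.39, 0.29], [0.92, 0.47, 0.28], [0.87, 0.55, 0.28], [0.82, 0.63, 0.28], [0.75, 0.7, 0.28]] [[0, 0, -0.92], [0, 0, -0.91], [0, 0, -0.92], [0, 0, -0.92], [0, 0, -0.91], [0, 0, -0.92], [0, 0, -0.92], [0, 0, -0.91]]
end [0.5502 0.0163 0.2501 1.8328]
```

play_rows:
  translation:
    - [0.8,-0.55,0.2]
    - [0.85,-0.48,0.2]
    - [0.89,-0.4,0.2]
    - [0.92,-0.31,0.21]
    - [0.95,-0.23,0.2]
    - [0.96,-0.13,0.2]
    - [0.98,-0.05,0.2]
    - [0.97,0.05,0.2]
  twist:
    - [0,0,-0.93]
    - [0,0,-0.93]
    - [0,0,-0.93]
    - [0,0,-0.93]
    - [0,0,-0.93]
    - [0,0,-0.93]
    - [0,0,-0.93]
    - [0,0,-0.93]
  gripper: [-0.57,-0.57,-0.57,-0.57,-0.57,-0.57,-0.57,-0.57]

```text
time: 1.55
tool_pos: [0.3707, -0.2586, 0.3402]
ee_rot: [3.141, 0.0, 1.103]
wrist_force: [-0.2, -0.9, -0.5]
width: 0.0337
finger_force: 0.0
```

play_rows:
  translation:
    - [1.0,0.11,0.28]
    - [1.0,0.2,0.28]
    - [0.98,0.29,0.28]
    - [0.96,0.39,0.29]
    - [0.92,0.47,0.28]
    - [0.87,0.55,0.28]
    - [0.82,0.63,0.28]
    - [0.75,0.7,0.28]
    - [0,0,0]
  twist:
    - [0,0,-0.92]
    - [0,0,-0.91]
    - [0,0,-0.92]
    - [0,0,-0.92]
    - [0,0,-0.91]
    - [0,0,-0.92]
    - [0,0,-0.92]
    - [0,0,-0.91]
    - [0,0,0]
  gripper: [-0.57,-0.57,-0.57,-0.57,-0.57,-0.57,-0.57,-0.57,-0.57]

```text
invalid input at $: expected 1 to 8 rows
```

play_rows:
  translation:
    - [1.0,0.11,0.28]
    - [1.0,0.2,0.28]
    - [0.98,0.29,0.28]
    - [0.96,0.39,0.29]
    - [0.92,0.47,0.28]
    - [0.87,0.55,0.28]
    - [0.82,0.63,0.28]
    - [0.75,0.7,0.28]
  twist:
    - [0,0,-0.92]
    - [0,0,-0.91]
    - [0,0,-0.92]
    - [0,0,-0.92]
    - [0,0,-0.91]
    - [0,0,-0.92]
    - [0,0,-0.92]
    - [0,0,-0.91]
  gripper: [-0.57,-0.57,-0.57,-0.57,-0.57,-0.57,-0.57,-0.57]

```text
time: 2.35
tool_pos: [0.5502, 0.0165, 0.25]
ee_rot: [3.141, 0.0, 1.837]
wrist_force: [0.2, -0.6, 0.4]
width: 0.0203
finger_force: 0.0
```

Run:
```python
from h import *
o=robot.get_obs(); im=snap('wrist','w0.png')
print(o['time'],o['tool_pos'],o['ee_rot'],o['width'])
m=robot.camera_model('wrist')
a=topw(im,.009,.46,.66,-.1,.15,S,'wrist'); cv2.imwrite('pics/w0.png',np.vstack([cv2.resize(im,(560,350)),cv2.resize(a,(560,240))])[:,:,::-1])
# predicted L of key a, drawn check
for n in ['wrist']:
    print([(np.round(d['centre'],3).tolist(),round(d['score'],2)) for d in robot.spot_point('corner_key_1',n)])
```

```text
2.35 [0.55023243 0.0165074  0.24999705] [3.14110833e+00 4.43738868e-04 1.83683300e+00] 0.02032752184267057
[([0.564, -0.041, 0.002], 0.76), ([0.549, 0.057, -0.002], 0.65)]
```

View pics/w0.png

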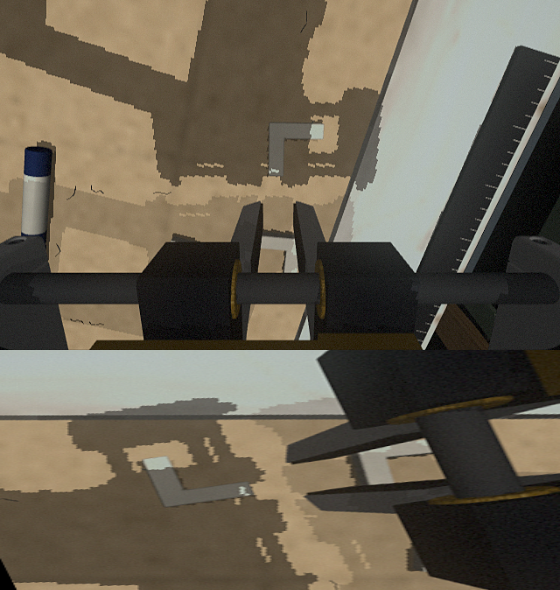

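Wrist view: the leg of key A at (275,172) lines up with the finger gap at (280,205), within about 1 mm laterally. I'll descend so the fingers straddle that leg, then sweep.

Run:
```python
from h import *
plan([(.5502,.0165,.25,1.837),(.5502,.0165,.202,1.837,2),(.540,.055,.202,1.837,4),(.49,.330,.202,1.62,18),(.489,.36,.202,1.62,3)])
```

```text
[[0.0, 0.0, 0.6], [0.0, 0.0, 0.6], [0.25, 0.0, -0.0], [0.25, 0.0, -0.0], [0.25, 0.01, -0.0], [0.25, -0.0, -0.0], [0.39, 0.03, -0.0], [0.38, 0.03, -0.0]] [[0, 0, -0.0], [0, 0, -0.0], [0, 0, -0.0], [0, 0, -0.0], [0, 0, -0.0], [0, 0, -0.0], [0, 0, 0.12], [0, 0, 0.12]]
[[0.39, 0.03, -0.0], [0.39, 0.02, -0.0], [0.39, 0.01, -0.0], [0.38, 0.01, -0.0], [0.39, 0.01, -0.0], [0.39, -0.0, -0.0], [0.39, -0.01, -0.0], [0.39, -0.01, -0.0]] [[0, 0, 0.12], [0, 0, 0.12], [0, 0, 0.12], [0, 0, 0.12], [0, 0, 0.12], [0, 0, 0.12], [0, 0, 0.12], [0, 0, 0.13]]
[[0.38, -0.01, -0.0], [0.39, -0.02, -0.0], [0.39, -0.02, -0.0], [0.38, -0.03, -0.0], [0.39, -0.03, -0.0], [0.39, -0.04, -0.0], [0.38, -0.04, -0.0], [0.39, -0.04, -0.0]] [[0, 0, 0.12], [0, 0, 0.12], [0, 0, 0.12], [0, 0, 0.12], [0, 0, 0.12], [0, 0, 0.12], [0, 0, 0.12], [0, 0, 0.12]]
[[0.25, 0.0, -0.0], [0.25, 0.0, -0.0], [0.25, 0.01, -0.0]] [[0, 0, -0.0], [0, 0, -0.0], [0, 0, -0.0]]
end [0.4891 0.3601 0.202  1.62  ]
```

play_rows:
  translation:
    - [0,0,0.6]
    - [0,0,0.6]
    - [0.2,0,0]
    - [0.2,0,0]
    - [0.2,0,0]
    - [0.2,0,0]
    - [0.2,0,0]
    - [0.3,0.03,0]
  twist:
    - [0,0,0]
    - [0,0,0]
    - [0,0,0]
    - [0,0,0]
    - [0,0,0]
    - [0,0,0]
    - [0,0,0]
    - [0,0,0.12]
  gripper: [-0.57,-0.57,-0.57,-0.57,-0.57,-0.57,-0.57,-0.57]

```text
time: 3.25
tool_pos: [0.537, 0.0659, 0.2028]
ee_rot: [3.141, 0.001, 1.82]
wrist_force: [0.2, -0.5, -0.4]
width: 0.0203
finger_force: 0.1
```

Run:
```python
from h import *
o=robot.get_obs(); im=robot.snapshot('wrist')
print(o['time'],o['tool_pos'],o['ee_rot'],o['wrist_force'])
cv2.imwrite('pics/w1.png',im[:,:,::-1])
```

```text
3.25 [0.53699198 0.06587233 0.2027918 ] [3.14097172e+00 5.69731245e-04 1.82023921e+00] [ 0.23695408 -0.46606678 -0.42149401]
```

View pics/w1.png

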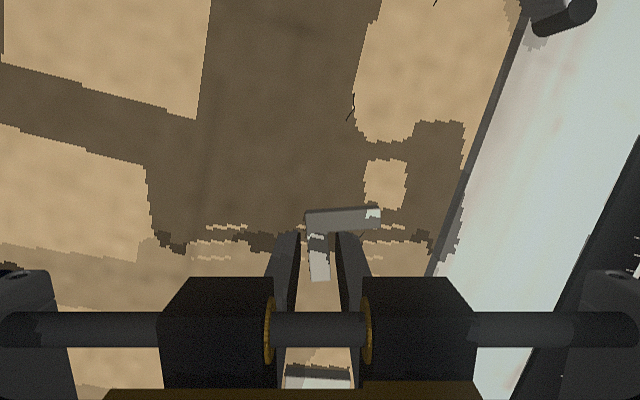

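Key A's leg at (318,255) sits between the fingertips and its cross leg at (342,217) rests against them, so it is captured. I'll keep sweeping.

play_rows:
  translation:
    - [0.39,0.03,0]
    - [0.39,0.02,0]
    - [0.39,0.02,0]
    - [0.39,0.01,0]
    - [0.39,0.01,0]
    - [0.39,0,0]
    - [0.39,0,0]
    - [0.39,-0.01,0]
  twist:
    - [0,0,0.12]
    - [0,0,0.12]
    - [0,0,0.12]
    - [0,0,0.12]
    - [0,0,0.12]
    - [0,0,0.12]
    - [0,0,0.12]
    - [0,0,0.12]
  gripper: [-0.57,-0.57,-0.57,-0.57,-0.57,-0.57,-0.57,-0.57]

```text
time: 4.1
tool_pos: [0.5143, 0.1889, 0.2026]
ee_rot: [3.141, 0.0, 1.725]
wrist_force: [0.0, -0.1, 0.6]
width: 0.0205
finger_force: 0.1
```

play_rows:
  translation:
    - [0.39,-0.01,0]
    - [0.39,-0.01,0]
    - [0.39,-0.02,0]
    - [0.39,-0.02,0]
    - [0.39,-0.03,0]
    - [0.39,-0.03,0]
    - [0.39,-0.03,0]
    - [0.3,-0.03,0]
  twist:
    - [0,0,0.12]
    - [0,0,0.12]
    - [0,0,0.12]
    - [0,0,0.12]
    - [0,0,0.12]
    - [0,0,0.12]
    - [0,0,0.12]
    - [0,0,0.12]
  gripper: [-0.57,-0.57,-0.57,-0.57,-0.57,-0.57,-0.57,-0.57]

```text
time: 4.9
tool_pos: [0.4934, 0.3088, 0.2025]
ee_rot: [3.141, 0.0, 1.629]
wrist_force: [0.3, -0.6, 0.2]
width: 0.02
finger_force: 0.1
```

Run:
```python
from h import *
o=robot.get_obs(); im=robot.snapshot('wrist')
print(o['time'],o['tool_pos'],o['ee_rot'],o['wrist_force'])
cv2.imwrite('pics/w2.png',im[:,:,::-1])
```

```text
4.9 [0.49335378 0.30880981 0.20250621] [3.14123526e+00 4.61642191e-05 1.62927934e+00] [ 0.26980503 -0.58265041  0.23276575]
```

View pics/w2.png

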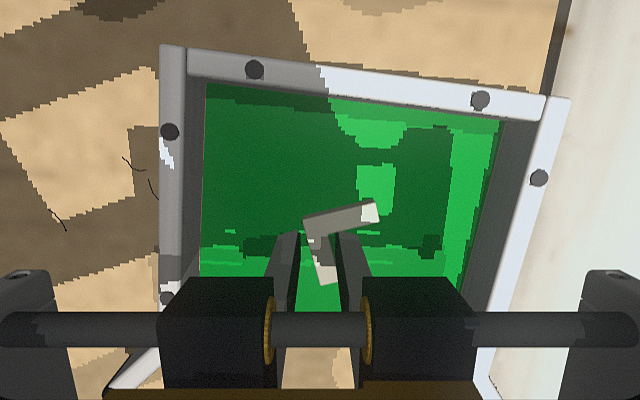

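Key A is inside the mat with its cross leg at (342,213), and the back rail is still ahead. I'll finish this push, lift clear and go to key C.

play_rows:
  translation:
    - [0.25,0,0]
    - [0.25,0,0]
    - [0.25,0,0]
    - [0.2,0,0]
    - [0.15,0,0]
    - [0,0,-0.2]
    - [0,0,-0.6]
    - [0,0,-0.8]
  twist:
    - [0,0,0]
    - [0,0,0]
    - [0,0,0]
    - [0,0,0]
    - [0,0,0]
    - [0,0,0]
    - [0,0,0]
    - [0,0,0]
  gripper: [-0.57,-0.57,-0.57,-0.57,-0.57,-0.57,-0.57,-0.57]

```text
time: 5.75
tool_pos: [0.4906, 0.3513, 0.2653]
ee_rot: [-3.138, 0.002, 1.629]
wrist_force: [1.2, 0.8, 0.5]
width: 0.0204
finger_force: 0.0
```

Run:
```python
from h import *
o=robot.get_obs(); p=o['tool_pos'];print(o['time'],p,o['ee_rot'],o['wrist_force'])
plan([(*p,o['ee_rot'][2]),(.479,-.106,.25,1.543,13),(.479,-.106,.202,1.543,3)])
```

```text
5.75 [0.49060336 0.35129515 0.26525921] [-3.13756039e+00  2.34615460e-03  1.62867833e+00] [1.16280859 0.82173409 0.54531125]
[[-0.88, -0.07, 0.03], [-0.87, -0.07, 0.03], [-0.88, -0.06, 0.03], [-0.88, -0.06, 0.03], [-0.88, -0.05, 0.03], [-0.88, -0.04, 0.03], [-0.87, -0.04, 0.03], [-0.88, -0.03, 0.02]] [[0, 0, 0.07], [0, 0, 0.06], [0, 0, 0.07], [0, 0, 0.06], [0, 0, 0.07], [0, 0, 0.07], [0, 0, 0.06], [0, 0, 0.07]]
[[-0.88, -0.03, 0.03], [-0.88, -0.02, 0.03], [-0.88, -0.02, 0.03], [-0.88, -0.01, 0.03], [-0.88, 0.0, 0.03], [-0.0, 0.0, 0.4], [-0.0, 0.0, 0.4], [-0.0, 0.0, 0.4]] [[0, 0, 0.06], [0, 0, 0.07], [0, 0, 0.06], [0, 0, 0.07], [0, 0, 0.07], [0, 0, -0.0], [0, 0, -0.0], [0, 0, -0.0]]
end [ 0.479  -0.1059  0.2021  1.5427]
```

play_rows:
  translation:
    - [-0.88,-0.07,0.03]
    - [-0.87,-0.07,0.03]
    - [-0.88,-0.06,0.03]
    - [-0.88,-0.06,0.03]
    - [-0.88,-0.05,0.03]
    - [-0.88,-0.04,0.03]
    - [-0.87,-0.04,0.03]
    - [-0.88,-0.03,0.02]
  twist:
    - [0,0,0.07]
    - [0,0,0.06]
    - [0,0,0.07]
    - [0,0,0.06]
    - [0,0,0.07]
    - [0,0,0.07]
    - [0,0,0.06]
    - [0,0,0.07]
  gripper: [-0.57,-0.57,-0.57,-0.57,-0.57,-0.57,-0.57,-0.57]

```text
time: 6.55
tool_pos: [0.4838, 0.0689, 0.2578]
ee_rot: [3.14, 0.0, 1.575]
wrist_force: [0.4, -0.6, -0.2]
width: 0.0202
finger_force: 0.0
```

play_rows:
  translation:
    - [-0.88,-0.03,0.03]
    - [-0.88,-0.02,0.03]
    - [-0.88,-0.02,0.03]
    - [-0.88,-0.01,0.03]
    - [-0.88,0,0.03]
  twist:
    - [0,0,0.06]
    - [0,0,0.07]
    - [0,0,0.06]
    - [0,0,0.07]
    - [0,0,0.07]
  gripper: [-0.57,-0.57,-0.57,-0.57,-0.57]

```text
time: 7.05
tool_pos: [0.4792, -0.1071, 0.2519]
ee_rot: [3.14, 0.001, 1.542]
wrist_force: [1.5, 0.3, -0.1]
width: 0.0201
finger_force: 0.0
```

Run:
```python
from h import *
o=robot.get_obs(); print(o['time'],o['tool_pos'],o['ee_rot'],o['wrist_force'])
im=robot.snapshot('wrist'); t=robot.snapshot('top')
b=topw(t,.009,.38,.66,-.15,.45,900)
cv2.imwrite('pics/w3.png',np.vstack([cv2.resize(im,(540,338)),b])[:,:,::-1]); print(b.shape)
a=topw(im,.009,.40,.60,-.12,.0,1500,'wrist')
```

```text
7.05 [ 0.47919595 -0.10711689  0.25188719] [3.14041552e+00 5.41675378e-04 1.54208495e+00] [ 1.45034301  0.29874663 -0.10256513]
(252, 540, 3)
```

View pics/w3.png

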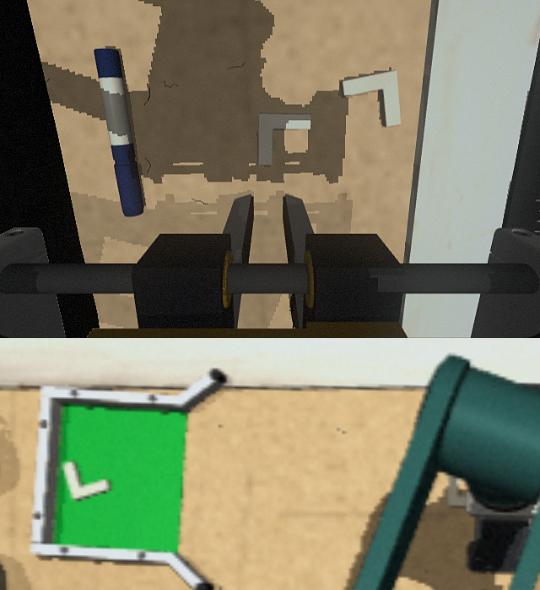

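Bottom half: key A lies inside the bay at (85,482), near the back rail. Top half: key C's leg at (266,148) lines up with the finger gap. I'll descend and sweep it to y≈0.304.

Run:
```python
from h import *
plan([(.4792,-.1071,.2519,1.542),(.4792,-.1071,.202,1.542,2),(.48,-.067,.202,1.542,5),(.4795,-.055,.202,1.55,1),(.466,.275,.202,1.6,21),(.465,.304,.202,1.6,4)])
```

```text
[[0.0, 0.0, 0.62], [0.0, 0.0, 0.63], [0.2, -0.0, -0.0], [0.2, -0.0, -0.0], [0.2, -0.01, -0.0], [0.2, 0.0, -0.0], [0.2, 0.0, -0.0], [0.3, -0.02, -0.0]] [[0, 0, -0.0], [0, 0, -0.0], [0, 0, -0.0], [0, 0, -0.0], [0, 0, -0.0], [0, 0, -0.0], [0, 0, -0.0], [0, 0, -0.08]]
[[0.39, -0.02, -0.0], [0.4, -0.03, -0.0], [0.39, -0.02, -0.0], [0.39, -0.02, -0.0], [0.39, -0.02, -0.0], [0.4, -0.02, -0.0], [0.39, -0.02, -0.0], [0.39, -0.02, -0.0]] [[0, 0, -0.02], [0, 0, -0.03], [0, 0, -0.02], [0, 0, -0.03], [0, 0, -0.02], [0, 0, -0.02], [0, 0, -0.03], [0, 0, -0.02]]
[[0.39, -0.01, -0.0], [0.4, -0.02, -0.0], [0.39, -0.02, -0.0], [0.39, -0.01, -0.0], [0.4, -0.01, -0.0], [0.39, -0.01, -0.0], [0.39, -0.02, -0.0], [0.4, -0.01, -0.0]] [[0, 0, -0.02], [0, 0, -0.03], [0, 0, -0.02], [0, 0, -0.03], [0, 0, -0.02], [0, 0, -0.02], [0, 0, -0.03], [0, 0, -0.02]]
[[0.39, -0.0, -0.0], [0.39, -0.01, -0.0], [0.4, -0.01, -0.0], [0.39, -0.01, -0.0], [0.39, -0.0, -0.0], [0.18, -0.0, -0.0], [0.18, -0.0, -0.0], [0.19, -0.0, -0.0]] [[0, 0, -0.02], [0, 0, -0.03], [0, 0, -0.02], [0, 0, -0.03], [0, 0, -0.02], [0, 0, -0.0], [0, 0, -0.0], [0, 0, -0.0]]
[[0.18, -0.01, -0.0]] [[0, 0, -0.0]]
end [0.4649 0.3041 0.2019 1.6   ]
```

play_rows:
  translation:
    - [0,0,0.62]
    - [0,0,0.62]
    - [0.2,0,0]
    - [0.2,0,0]
    - [0.2,0,0]
    - [0.2,0,0]
    - [0.2,0,0]
    - [0.3,-0.02,0]
  twist:
    - [0,0,0]
    - [0,0,0]
    - [0,0,0]
    - [0,0,0]
    - [0,0,0]
    - [0,0,0]
    - [0,0,0]
    - [0,0,-0.08]
  gripper: [-0.57,-0.57,-0.57,-0.57,-0.57,-0.57,-0.57,-0.57]

```text
time: 7.95
tool_pos: [0.4803, -0.0527, 0.2018]
ee_rot: [3.141, 0.0, 1.551]
wrist_force: [0.2, -0.3, -1.0]
width: 0.0199
finger_force: 0.1
```

play_rows:
  translation:
    - [0.39,-0.02,0]
    - [0.39,-0.02,0]
    - [0.39,-0.02,0]
    - [0.39,-0.02,0]
    - [0.39,-0.02,0]
    - [0.39,-0.02,0]
    - [0.39,-0.02,0]
    - [0.39,-0.02,0]
  twist:
    - [0,0,-0.02]
    - [0,0,-0.03]
    - [0,0,-0.02]
    - [0,0,-0.03]
    - [0,0,-0.02]
    - [0,0,-0.02]
    - [0,0,-0.03]
    - [0,0,-0.02]
  gripper: [-0.57,-0.57,-0.57,-0.57,-0.57,-0.57,-0.57,-0.57]

```text
time: 8.75
tool_pos: [0.475, 0.0727, 0.2016]
ee_rot: [3.142, -0.0, 1.571]
wrist_force: [0.6, -0.9, 0.4]
width: 0.0201
finger_force: 0.1
```

play_rows:
  translation:
    - [0.39,-0.01,0]
    - [0.39,-0.02,0]
    - [0.39,-0.02,0]
    - [0.39,-0.01,0]
    - [0.39,-0.01,0]
    - [0.39,-0.01,0]
    - [0.39,-0.02,0]
    - [0.39,-0.01,0]
  twist:
    - [0,0,-0.02]
    - [0,0,-0.03]
    - [0,0,-0.02]
    - [0,0,-0.03]
    - [0,0,-0.02]
    - [0,0,-0.02]
    - [0,0,-0.03]
    - [0,0,-0.02]
  gripper: [-0.57,-0.57,-0.57,-0.57,-0.57,-0.57,-0.57,-0.57]

```text
time: 9.55
tool_pos: [0.4694, 0.1974, 0.2015]
ee_rot: [-3.141, 0.0, 1.59]
wrist_force: [0.5, -0.8, 0.9]
width: 0.0201
finger_force: 0.1
```

Run:
```python
from h import *
o=robot.get_obs(); im=robot.snapshot('wrist')
print(o['time'],o['tool_pos'],o['ee_rot'],o['wrist_force'])
cv2.imwrite('pics/w4.png',im[:,:,::-1])
```

```text
9.55 [0.46944046 0.19741981 0.20149454] [-3.14143011e+00  4.48104709e-05  1.58954194e+00] [ 0.52031725 -0.84524451  0.85018666]
```

View pics/w4.png

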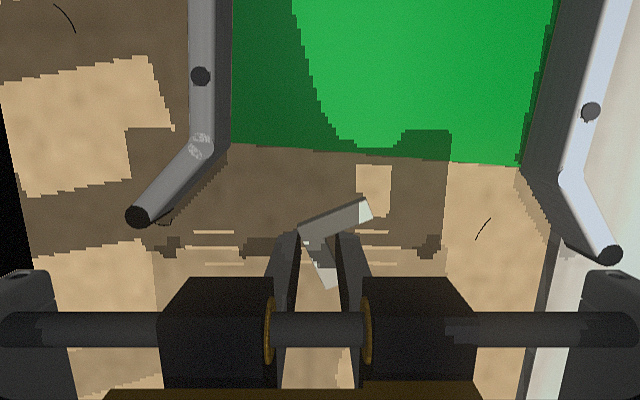

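Key C is held at the fingertips (335,220), turned slightly, with the bay mouth straight ahead. I'll finish the push and lift.

play_rows:
  translation:
    - [0.39,0,0]
    - [0.39,-0.01,0]
    - [0.39,-0.01,0]
    - [0.39,-0.01,0]
    - [0.39,0,0]
    - [0.3,0,0]
    - [0.25,0,0]
    - [0.15,0,0]
  twist:
    - [0,0,-0.02]
    - [0,0,-0.03]
    - [0,0,-0.02]
    - [0,0,-0.03]
    - [0,0,-0.02]
    - [0,0,0]
    - [0,0,0]
    - [0,0,0]
  gripper: [-0.57,-0.57,-0.57,-0.57,-0.57,-0.57,-0.57,-0.57]

```text
time: 10.4
tool_pos: [0.4661, 0.3031, 0.2014]
ee_rot: [-3.142, 0.0, 1.601]
wrist_force: [-0.0, 0.4, 0.3]
width: 0.0203
finger_force: 0.2
```

play_rows:
  translation:
    - [0,0,0]
    - [0,0,-0.2]
    - [0,0,-0.6]
    - [0,0,-0.8]
  twist:
    - [0,0,0]
    - [0,0,0]
    - [0,0,0]
    - [0,0,0]
  gripper: [-0.57,-0.57,-0.57,-0.57]

```text
time: 10.8
tool_pos: [0.4656, 0.3012, 0.2647]
ee_rot: [-3.138, 0.002, 1.6]
wrist_force: [0.4, -1.2, -0.3]
width: 0.0202
finger_force: 0.0
```

Run:
```python
from h import *
o=robot.get_obs(); p=o['tool_pos'];print(p,o['ee_rot'])
plan([(*p,o['ee_rot'][2]),(.580,-.09,.27,1.70,12)])
```

```text
[0.4656307  0.30119384 0.26469423] [-3.13769027e+00  2.17540556e-03  1.59984528e+00]
[[-0.82, 0.21, -0.01], [-0.82, 0.21, -0.01], [-0.83, 0.2, -0.01], [-0.83, 0.2, -0.01], [-0.82, 0.18, -0.02], [-0.83, 0.18, -0.01], [-0.84, 0.18, -0.01], [-0.83, 0.16, -0.01]] [[0, 0, -0.08], [0, 0, -0.09], [0, 0, -0.08], [0, 0, -0.08], [0, 0, -0.09], [0, 0, -0.08], [0, 0, -0.08], [0, 0, -0.09]]
[[-0.83, 0.16, -0.01], [-0.84, 0.15, -0.01], [-0.83, 0.15, -0.01], [-0.84, 0.14, -0.01]] [[0, 0, -0.08], [0, 0, -0.08], [0, 0, -0.09], [0, 0, -0.08]]
end [ 0.58   -0.0899  0.2699  1.6998]
```

play_rows:
  translation:
    - [-0.82,0.21,-0.01]
    - [-0.82,0.21,-0.01]
    - [-0.83,0.2,-0.01]
    - [-0.83,0.2,-0.01]
    - [-0.82,0.18,-0.02]
    - [-0.83,0.18,-0.01]
    - [-0.84,0.18,-0.01]
    - [-0.83,0.16,-0.01]
  twist:
    - [0,0,-0.08]
    - [0,0,-0.09]
    - [0,0,-0.08]
    - [0,0,-0.08]
    - [0,0,-0.09]
    - [0,0,-0.08]
    - [0,0,-0.08]
    - [0,0,-0.09]
  gripper: [-0.6,-0.6,-0.6,-0.6,-0.6,-0.6,-0.6,-0.6]

```text
time: 11.6
tool_pos: [0.5426, 0.0393, 0.2699]
ee_rot: [3.141, 0.0, 1.667]
wrist_force: [-0.6, 0.9, -0.2]
width: 0.0188
finger_force: 0.0
```

play_rows:
  translation:
    - [-0.83,0.16,-0.01]
    - [-0.84,0.15,-0.01]
    - [-0.83,0.15,-0.01]
    - [-0.84,0.14,-0.01]
    - [0,0,0]
  twist:
    - [0,0,-0.08]
    - [0,0,-0.08]
    - [0,0,-0.09]
    - [0,0,-0.08]
    - [0,0,0]
  gripper: [-0.6,-0.6,-0.6,-0.6,-0.6]

```text
time: 12.1
tool_pos: [0.5813, -0.0931, 0.2714]
ee_rot: [3.14, 0.002, 1.695]
wrist_force: [-0.4, 0.4, 0.0]
width: 0.0189
finger_force: 0.0
```

Run:
```python
from h import *
o=robot.get_obs(); print(o['time'],o['tool_pos'],o['ee_rot'],o['width'])
im=robot.snapshot('wrist'); t=robot.snapshot('top')
a=topw(im,.009,.50,.66,-.12,.12,2000,'wrist')   # 480x320
b=topw(t,.009,.40,.60,.22,.42,1600)          # bay
aa=topw(im,.009,.28,.68,-.15,.45,S,'wrist')
for thr in (120,140,165):
    try:
        p,f,A=fit(aa.min(2),(.564,-.04),thr); print(thr,p.round(4),np.degrees(p[2])-360,f,A*1e6)
    except Exception as e: print(e)
m=robot.camera_model('wrist');R=cv2.Rodrigues(np.array(m['rvec']))[0];print('cam',-R.T@np.array(m['tvec']))
m=robot.camera_model('side');R=cv2.Rodrigues(np.array(m['rvec']))[0];print('side',-R.T@np.array(m['tvec']))
c=np.vstack([cv2.resize(im[40:300,150:],(800,300))[:, :],np.hstack([cv2.resize(a,(450,300)),cv2.resize(b,(350,300))])])
cv2.imwrite('pics/w5.png',c[:,:,::-1])
```

```text
12.1 [ 0.5812971  -0.09312189  0.27140018] [3.14047294e+00 2.40467948e-03 1.69524758e+00] 0.018932067289668182
120 [ 0.6095 -0.0349  0.4263] -335.57350271487866 0.930566650390625 340.0
140 [ 0.5726 -0.058   3.8501] -139.40494745640973 1.3966497395833333 0.4444444444444444
165 [ 0.6174 -0.034   1.1131] -296.2217471418806 1.296666748046875 79.11111111111111
cam [ 0.57079293 -0.01573943  0.25162683]
side [0.42895852 0.85768656 0.66398927]
```

View pics/w5.png

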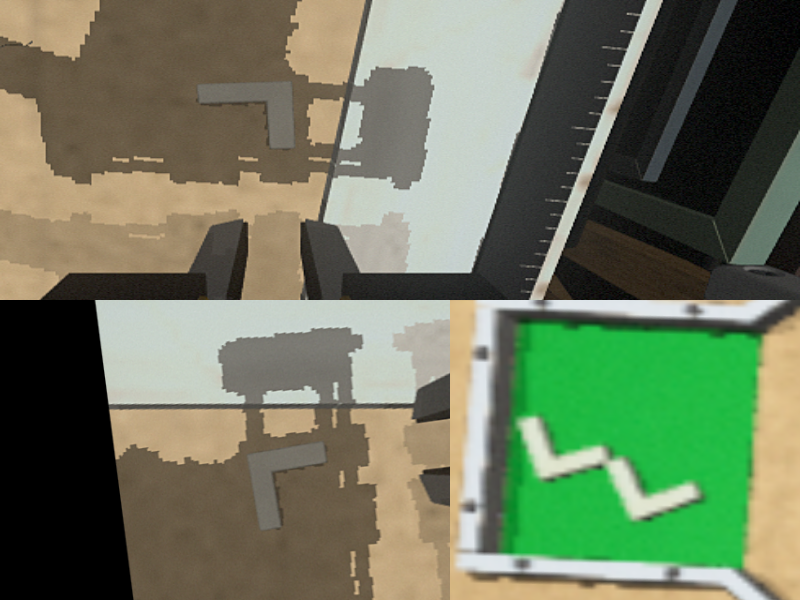

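Lower right: keys A (560,450) and C (655,488) are both inside the mat. Upper left: key B's leg at (281,115) lines up with the finger gap. The shadow crosses the white strip edge with no step, so the strip is nearly flush. I'll descend to 5 mm on B.

Run:
```python
from h import *
plan([(.58,-.09,.27,1.70),(.580,-.076,.23,1.74,2),(.580,-.076,.2042,1.74,1),(.5725,-.032,.2042,1.74,5),(.548,.12,.203,1.62,10),(.546,.27,.202,1.6,10),(.545,.3,.202,1.6,4)])
```

```text
[[0.17, 0.02, 0.5], [0.18, 0.03, 0.5], [-0.0, -0.0, 0.65], [0.22, -0.0, -0.0], [0.22, -0.0, -0.0], [0.23, -0.0, -0.0], [0.22, -0.0, -0.0], [0.22, -0.0, -0.0]] [[0, 0, -0.2], [0, 0, -0.2], [0, 0, -0.0], [0, 0, -0.0], [0, 0, -0.0], [0, 0, -0.0], [0, 0, -0.0], [0, 0, -0.0]]
[[0.39, 0.0, 0.0], [0.38, 0.0, 0.01], [0.39, -0.0, -0.0], [0.38, -0.01, -0.0], [0.39, -0.02, 0.0], [0.38, -0.02, 0.0], [0.38, -0.02, 0.01], [0.39, -0.03, -0.0]] [[0, 0, 0.12], [0, 0, 0.12], [0, 0, 0.12], [0, 0, 0.12], [0, 0, 0.12], [0, 0, 0.12], [0, 0, 0.12], [0, 0, 0.12]]
[[0.38, -0.03, 0.0], [0.39, -0.04, 0.0], [0.37, 0.01, 0.0], [0.38, 0.02, 0.01], [0.37, 0.01, -0.0], [0.38, 0.01, 0.0], [0.37, 0.01, 0.0], [0.38, 0.01, 0.01]] [[0, 0, 0.12], [0, 0, 0.12], [0, 0, 0.02], [0, 0, 0.02], [0, 0, 0.02], [0, 0, 0.02], [0, 0, 0.02], [0, 0, 0.02]]
[[0.37, 0.01, 0.0], [0.38, 0.0, 0.0], [0.37, 0.01, 0.01], [0.37, 0.01, -0.0], [0.19, -0.0, -0.0], [0.19, -0.0, -0.0], [0.19, -0.0, -0.0], [0.18, -0.0, -0.0]] [[0, 0, 0.02], [0, 0, 0.02], [0, 0, 0.02], [0, 0, 0.02], [0, 0, -0.0], [0, 0, -0.0], [0, 0, -0.0], [0, 0, -0.0]]
end [0.5452 0.2998 0.202  1.6   ]
```

play_rows:
  translation:
    - [0.17,0.02,0.5]
    - [0.18,0.03,0.5]
    - [0,0,0.65]
    - [0.2,0,0]
    - [0.22,0,0]
    - [0.22,0,0]
    - [0.22,0,0]
    - [0.22,0,0]
  twist:
    - [0,0,-0.2]
    - [0,0,-0.2]
    - [0,0,0]
    - [0,0,0]
    - [0,0,0]
    - [0,0,0]
    - [0,0,0]
    - [0,0,0]
  gripper: [-0.6,-0.6,-0.6,-0.6,-0.6,-0.6,-0.6,-0.6]

```text
time: 13.0
tool_pos: [0.5739, -0.0312, 0.2061]
ee_rot: [3.139, 0.001, 1.741]
wrist_force: [0.9, 0.8, 0.2]
width: 0.0191
finger_force: 0.0
```

Run:
```python
from h import *
o=robot.get_obs(); print(o['time'],o['tool_pos'],o['ee_rot'],o['wrist_force'])
im=snap('wrist','w6.png')
c=im[190:300:6,260:400:4].min(2)
print('\n'.join(' '.join('%3d'%v for v in r) for r in c))
```

```text
13.0 [ 0.5738501  -0.0311714   0.20610793] [3.13924334e+00 7.70216996e-04 1.74124784e+00] [0.91452518 0.78679503 0.15563511]
 61  63  80  92  90  95  91  89  89  91  93  94  97  73  60  60  56  60  63  62  62  70  64  62  65 118 109 116 116 120 132  64 189 181 183
 86  89  87  95  89  94  89  92  88  92  94  90  96  93  70  69  69  60  63  65  63  63  63  65  68 117 115 119 114 119  66  58 181 184 185
 90 101  89  96  92  96  91  52  62  90  92  96  89  94  96  83  69  68  70  63  64  64  64  58  59 115 114 117 109 115  67 138 179 180 182
 88  90  92  93  92  62  67  65  73  65  82  93  92  94  96  91  91  68  58  68  61  61  62  66  69  63  62 104  97  58  65 185 179 183 182
 94  97  90  63  64  61  60  63  62  60  67  80  94  94  95  98  94  88  63  71  69  72  60  65  63  65  65  66  72  59  54 100  89 158  82
 79  73  71  64  65  62  63  65  62  63  66  68  66  97  94  93  93  88  96  61  65  60  61  68  64  72  64  68  70  58  89 105  96 100  92
 67  64  65  61  68  66  68  59  69  65  90 127  62  61  92  99  89  95  89  97  68  65  71  63  69 105 134  72  57  62 104  97  99  89
[... 984 characters left out ...]

 97 106  48  46  51  49  45  53  27  27  83 100 102 103 103 100 100 103  97   0  20  56  51  55  48  49  53  47 156 155 157 155 154 151 154
 15  22  19  26  43  50  52  58  26  29 109  99  97 100 106  99 100  93 103  55  16  27  51  55  52  17  28  23  20  29  29  26  33  35  35
 29   7  31  21  32  50  54  51  25  18 103 100  98  96  99  95  94  90  97 112  26  22  50  53  53  19  14  24  32  28  30  31  32  30  20
 17  21  18  24  28  48  54  57  20  12 101 100  98  94  92  94  93  99  98 106  21  19  51  52  48  23  21  16  15  22  31  24  19  15  28
 12  20  32  27   8  54  49  33  18  17 100 102  97  95  94  96  97 102 101 100  14  38  50  44  48  16  12  21  26  26  18  18  29  25  29
```

```bash
cat >> h.py <<'E'
def ascii(im,r0=160,r1=300,c0=230,c1=400,k=4):
    b=cv2.blur(im,(3,3)).astype(int)
    for v in range(r0,r1,k):
        print(v,''.join('#' if (abs(p[0]-p[2])<22 and p.min()>72) else ('.' if p[0]-p[2]>=22 else ' ') for p in b[v,c0:c1:k//2]))
E
python3 - <<'E'
from h import *
ascii(cv2.imread('pics/w6.png')[:,:,::-1])
E
```

```text
160 ...............................................................................#  ###
164 ...............................................................................  ####
168 ...............................................................................  ####
172 ............................... ### ..........................................  #####
176 .............................#######  ........................................  #####
180 ..........................############ ......................................# ######
184 .......................################  ....................................  ######
188 ....................##################### ..................................# #######
192 ................. ######################## .................................  #######
196 .............. ############################  ..............................#  #######
200 ............################## .############# .............................  ########
204 .........################## ..... ############# ...........................  ########
208 ......##########
[... 1319 characters left out ...]
##########
268 ...................                ..................                ################
272 ...................                ..................                 ###############
276 ..................                 ...................                 ##############
280                                    ...................                               
284                                    ...................                               
288                                   ....................                               
292                                   ....................                               
296                                   .....................
```

The grey mask shows key B turned into an inverted V: apex (296,172), leg tips at (240,214) and (334,236). I'll back off, close the fingers, shift about 15 mm toward −x and push into the V, which centres itself.

play_rows:
  translation:
    - [-0.3,0,0.02]
    - [0,-0.15,0.03]
    - [0,-0.15,0]
    - [0,-0.08,0]
    - [0,0,0]
  twist:
    - [0,0,0]
    - [0,0,0]
    - [0,0,0]
    - [0,0,0]
    - [0,0,0]
  gripper: [-0.6,-1,-1,-1,-1]

```text
time: 13.55
tool_pos: [0.5601, -0.0469, 0.2025]
ee_rot: [-3.141, -0.0, 1.74]
wrist_force: [0.1, -0.6, -0.5]
width: 0.0005
finger_force: 0.0
```

Run:
```python
from h import *
o=robot.get_obs(); print(o['time'],o['tool_pos'],o['ee_rot'],o['width'])
ascii(robot.snapshot('wrist'),140,280,230,420)
```

```text
13.55 [ 0.56006195 -0.046936    0.20252907] [-3.14109189e+00 -1.46074613e-04  1.73996007e+00] 0.000501804252330832
140 ...............................................................................................
144 ...............................................  ..............................................
148 ............................................  #### ........................................... 
152 .......................................... ######## .......................................... 
156 .......................................  ############ .......................................  
160 ....................................  #################......................................  
164 ..................................  #################### ...................................   
168 ...............................  #########################..................................   
172 ............................. ############################# ...............................    
176 ..........................  #################   #############....................
[... 1814 characters left out ...]

252 ........................  .....                          .........................   ##########
256 ...............................                          ........................#  ###########
260 ...............................                           .......................   ###########
264 ..............................                            ......................   ############
268 ..............................                            ......................   ############
272 ..............................                             ....................#  #############
276 .............................                               ...................   #############
```

The shut fingers (col 320) now face the open V: inner apex col 324, tips at cols 280 and 350. I'll push on.

Run:
```python
from h import *
plan([(.5601,-.0469,.2025,1.74),(.5545,-.0150,.2025,1.74,4),(.5525,0,.2025,1.73,2),(.542,.12,.2025,1.64,10),(.541,.26,.2025,1.6,11),(.541,.286,.2025,1.6,4)])
```

```text
[[0.2, -0.0, -0.0], [0.2, -0.0, -0.0], [0.21, -0.0, -0.0], [0.2, -0.0, -0.0], [0.19, 0.01, -0.0], [0.19, -0.0, -0.0], [0.3, 0.02, -0.0], [0.3, 0.02, -0.0]] [[0, 0, -0.0], [0, 0, -0.0], [0, 0, -0.0], [0, 0, -0.0], [0, 0, 0.05], [0, 0, 0.05], [0, 0, 0.09], [0, 0, 0.09]]
[[0.3, 0.02, -0.0], [0.3, 0.01, -0.0], [0.3, 0.01, -0.0], [0.3, 0.01, -0.0], [0.3, 0.0, -0.0], [0.3, 0.01, -0.0], [0.31, -0.0, -0.0], [0.3, -0.01, -0.0]] [[0, 0, 0.09], [0, 0, 0.09], [0, 0, 0.09], [0, 0, 0.09], [0, 0, 0.09], [0, 0, 0.09], [0, 0, 0.09], [0, 0, 0.09]]
[[0.32, 0.02, -0.0], [0.31, 0.02, -0.0], [0.32, 0.02, -0.0], [0.32, 0.01, -0.0], [0.32, 0.02, -0.0], [0.31, 0.01, -0.0], [0.32, 0.02, -0.0], [0.32, 0.01, -0.0]] [[0, 0, 0.04], [0, 0, 0.03], [0, 0, 0.04], [0, 0, 0.04], [0, 0, 0.03], [0, 0, 0.04], [0, 0, 0.03], [0, 0, 0.04]]
[[0.32, 0.01, -0.0], [0.32, 0.01, -0.0], [0.31, 0.01, -0.0], [0.16, 0.0, -0.0], [0.17, 0.01, -0.0], [0.16, 0.0, -0.0], [0.16, 0.01, -0.0]] [[0, 0, 0.04], [0, 0, 0.03], [0, 0, 0.04], [0, 0, 0.0], [0, 0, 0.0], [0, 0, 0.0], [0, 0, 0.0]]
end [0.5411 0.2859 0.2025 1.6   ]
```

play_rows:
  translation:
    - [0.2,0,0]
    - [0.2,0,0]
    - [0.2,0,0]
    - [0.2,0,0]
    - [0.2,0,0]
    - [0.2,0,0]
  twist:
    - [0,0,0]
    - [0,0,0]
    - [0,0,0]
    - [0,0,0]
    - [0,0,0]
    - [0,0,0]
  gripper: [-1,-1,-1,-1,-1,-1]

```text
time: 14.2
tool_pos: [0.5524, 0.0017, 0.2027]
ee_rot: [3.142, 0.0, 1.741]
wrist_force: [0.5, 0.4, 0.3]
width: 0.0003
finger_force: 0.1
```

Run:
```python
from h import *
o=robot.get_obs(); print(o['time'],o['tool_pos'],o['ee_rot'],o['width'])
ascii(robot.snapshot('wrist'),160,270,230,420)
```

```text
14.2 [0.55244274 0.00165783 0.20270022] [3.14150276e+00 1.17982710e-04 1.74125566e+00] 0.00032228319980012385
160 ...............................................................................................
164 ...............................................................................................
168 ...............................................................................................
172 ...............................................................................................
176 ...............................................................................................
180 ...............................................................................................
184 ...............................................................................................
188 .............................................  ................................................
192 ...........................................  ### ..............................................
196 .........................................  ######  ...................................
[... 1109 characters left out ...]

244 .................. ..          .                         #############...................    ##
248 .................... ..      ..                         ...##     #......................      
252 ......................   ......                          ....####.......................   ####
256 ...............................                          ...............................   ####
260 ...............................                           .............................   #####
264 ..............................              .             .............................   #####
268 ..............................                            ............................   ######
```

The finger wedge sits inside the V, holding key B. I'll sweep into the bay.

play_rows:
  translation:
    - [0.25,0.02,0]
    - [0.3,0.02,0]
    - [0.3,0.02,0]
    - [0.3,0.01,0]
    - [0.3,0.01,0]
    - [0.3,0.01,0]
    - [0.3,0,0]
    - [0.3,0,0]
  twist:
    - [0,0,0.1]
    - [0,0,0.1]
    - [0,0,0.1]
    - [0,0,0.1]
    - [0,0,0.1]
    - [0,0,0.1]
    - [0,0,0.1]
    - [0,0,0.1]
  gripper: [-1,-1,-1,-1,-1,-1,-1,-1]

```text
time: 15.05
tool_pos: [0.5434, 0.0952, 0.2026]
ee_rot: [-3.142, 0.0, 1.66]
wrist_force: [-0.4, -0.0, -0.6]
width: 0.0004
finger_force: 0.1
```

play_rows:
  translation:
    - [0.3,0,0]
    - [0.3,0,0]
    - [0.3,0.01,0]
    - [0.3,0.01,0]
    - [0.3,0.01,0]
    - [0.3,0.01,0]
  twist:
    - [0,0,0.1]
    - [0,0,0.1]
    - [0,0,0.05]
    - [0,0,0.05]
    - [0,0,0.05]
    - [0,0,0.05]
  gripper: [-1,-1,-1,-1,-1,-1]

```text
time: 15.65
tool_pos: [0.5401, 0.1673, 0.2026]
ee_rot: [3.142, 0.0, 1.62]
wrist_force: [0.3, 0.5, 0.0]
width: 0.0004
finger_force: 0.1
```

Run:
```python
from h import *
o=robot.get_obs(); print(o['time'],o['tool_pos'],o['ee_rot'],o['width'])
ascii(robot.snapshot('wrist'),160,270,230,420)
plan([(*o['tool_pos'],o['ee_rot'][2]),(.541,.26,.2025,1.6,7),(.541,.286,.2025,1.6,4)])
```

```text
15.65 [0.54006433 0.16733563 0.20263794] [3.14154033e+00 1.01779590e-04 1.62039485e+00] 0.0004384475581683393
160 ............................................................................................ . 
164 ...............................................................................................
168 ...............................................................................................
172 ...............................................................................................
176 ...............................................................................................
180 ...............................................................................................
184 ...............................................................................................
188 .............................................  ................................................
192 ...........................................  ### ..............................................
196 .........................................  ####### ...................................
[... 1504 characters left out ...]
.....
260 ...............................                           .....................................
264 ..............................                            .....................................
268 ..............................              .             .....................................
[[0.33, 0.02, 0.0], [0.33, 0.02, 0.0], [0.33, 0.02, 0.0], [0.33, 0.01, 0.0], [0.33, 0.02, 0.0], [0.33, 0.01, 0.0], [0.33, 0.02, 0.0], [0.16, 0.0, 0.0]] [[0, 0, 0.03], [0, 0, 0.03], [0, 0, 0.03], [0, 0, 0.03], [0, 0, 0.03], [0, 0, 0.02], [0, 0, 0.03], [0, 0, 0.0]]
[[0.17, 0.01, 0.0], [0.16, 0.0, 0.0], [0.16, 0.01, 0.0]] [[0, 0, 0.0], [0, 0, 0.0], [0, 0, 0.0]]
end [0.5411 0.2859 0.2026 1.6004]
```

play_rows:
  translation:
    - [0.33,0.02,0]
    - [0.33,0.02,0]
    - [0.33,0.02,0]
    - [0.33,0.01,0]
    - [0.33,0.02,0]
    - [0.33,0.01,0]
    - [0.33,0.02,0]
    - [0.3,0,0]
  twist:
    - [0,0,0.03]
    - [0,0,0.03]
    - [0,0,0.03]
    - [0,0,0.03]
    - [0,0,0.03]
    - [0,0,0.02]
    - [0,0,0.03]
    - [0,0,0]
  gripper: [-1,-1,-1,-1,-1,-1,-1,-1]

```text
time: 16.5
tool_pos: [0.5407, 0.2721, 0.2026]
ee_rot: [3.141, 0.0, 1.601]
wrist_force: [-0.6, -0.0, 0.3]
width: 0.0004
finger_force: 0.1
```

play_rows:
  translation:
    - [0.25,0,0]
    - [0.2,0,0]
    - [0.12,0,0]
    - [0,0,0]
    - [0,0,-0.2]
    - [0,0,-0.6]
    - [0,0,-0.8]
    - [0,0,-0.8]
  twist:
    - [0,0,0]
    - [0,0,0]
    - [0,0,0]
    - [0,0,0]
    - [0,0,0]
    - [0,0,0]
    - [0,0,0]
    - [0,0,0]
  gripper: [-1,-1,-1,-1,-1,-1,-1,-1]

```text
time: 17.3
tool_pos: [0.54, 0.293, 0.2998]
ee_rot: [-3.141, 0.0, 1.6]
wrist_force: [-0.2, 0.4, -0.3]
width: 0.0006
finger_force: 0.0
```

play_rows:
  translation:
    - [-0.8,-0.1,-0.3]
    - [-0.9,-0.1,-0.3]
    - [-0.9,-0.1,-0.3]
    - [-0.9,-0.1,0]
    - [-0.9,-0.1,0]
    - [-0.9,0,0]
    - [-0.6,0,0]
    - [0,0,0]
  twist:
    - [0,0,0]
    - [0,0,0]
    - [0,0,0]
    - [0,0,0]
    - [0,0,0]
    - [0,0,0]
    - [0,0,0]
    - [0,0,0]
  gripper: [-1,-1,-1,-1,-1,-1,-1,-1]

```text
time: 18.1
tool_pos: [0.527, 0.0541, 0.3355]
ee_rot: [3.14, 0.001, 1.596]
wrist_force: [0.5, 0.5, -0.6]
width: 0.0001
finger_force: 0.0
```

Run:
```python
from h import *
o=robot.get_obs(); print(o['time'],o['tool_pos'],o['wrist_force'])
t=robot.snapshot('top')
for n in ['corner_key_1','tape_black','tape_measure','screw_tin','marker','calculator']:
    print(n,[(np.round(d['centre'],3).tolist(),round(d['score'],2)) for d in robot.spot_point(n,'top')])
b=topw(t,.009,.40,.62,.20,.42,2400)
cv2.imwrite('pics/f.png',np.hstack([cv2.resize(b,(400,400)),cv2.resize(t,(400,250)+()) if 0 else cv2.copyMakeBorder(cv2.resize(t,(400,250)),0,150,0,0,cv2.BORDER_CONSTANT)])[:,:,::-1])
```

```text
18.1 [0.52697158 0.05413851 0.33550545] [ 0.45244865  0.46752129 -0.5560973 ]
corner_key_1 [([0.541, 0.301, -0.003], 0.54), ([0.507, 0.361, 0.003], 0.4)]
tape_black [([0.527, -0.231, 0.002], 0.84)]
tape_measure [([0.402, -0.314, -0.002], 0.57)]
screw_tin [([0.362, -0.067, -0.0], 0.26)]
marker []
calculator [([0.43, -0.513, 0.005], 0.79)]
```

View pics/f.png

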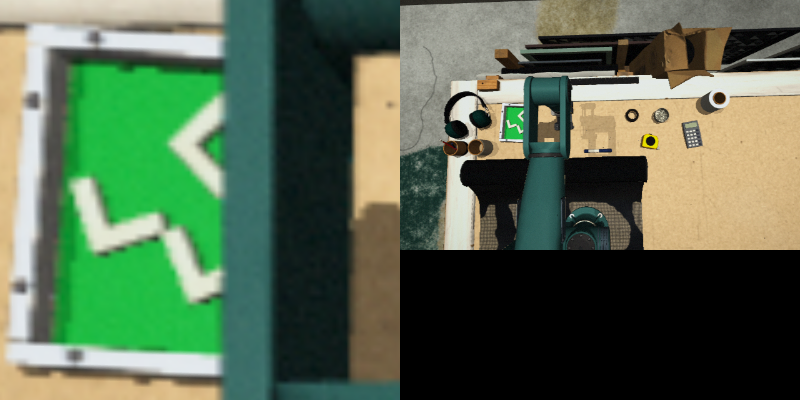

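All three keys show in the bay: A (115,220), C (195,270) and B (200,145, partly hidden by the arm). The other items are unmoved. I'll move the arm away and check key B's extents numerically.

play_rows:
  translation:
    - [-0.9,0,-0.3]
    - [-0.9,0,-0.3]
    - [-0.9,0,0]
    - [-0.9,0,0]
    - [-0.9,0,0]
    - [-0.5,0,0]
    - [0,0,0]
  twist:
    - [0,0,0]
    - [0,0,0]
    - [0,0,0]
    - [0,0,0]
    - [0,0,0]
    - [0,0,0]
    - [0,0,0]
  gripper: [-1,-1,-1,-1,-1,-1,-1]

```text
time: 19.15
tool_pos: [0.5333, -0.1444, 0.3583]
ee_rot: [-3.141, 0.001, 1.598]
wrist_force: [-0.2, 0.8, 0.4]
width: 0.0006
finger_force: 0.0
```

Run:
```python
from h import *
t=robot.snapshot('top')
b=topw(t,.009,.40,.60,.20,.42,1500).astype(int)
green=((b[:,:,1]-b[:,:,0]>60)).astype(np.uint8)
n,l,st,ce=cv2.connectedComponentsWithStats(green); k=1+np.argmax(st[1:,4])
c,_=cv2.findContours((l==k).astype(np.uint8),cv2.RETR_EXTERNAL,cv2.CHAIN_APPROX_SIMPLE)
g=np.zeros_like(green); cv2.drawContours(g,c,-1,1,-1)
x,y,w,h=cv2.boundingRect(c[0]); print('mat y',.42-(x+w)/1500,.42-x/1500,'x',.6-(y+h)/1500,.6-y/1500)
n,l,st,ce=cv2.connectedComponentsWithStats(((g>0)&(b.min(2)>110)).astype(np.uint8))
for s in st[1:]:
    if s[4]>200: print('key y',round(.42-(s[0]+s[2])/1500,3),round(.42-s[0]/1500,3),'x',round(.6-(s[1]+s[3])/1500,3),round(.6-s[1]/1500,3),s[4]/2.25)
for n in ['screw_tin','marker','tape_measure']:
    print(n,[(np.round(d['centre'],3).tolist(),round(d['score'],2)) for d in robot.spot_point(n,'top')])
```

```text
mat y 0.242 0.3913333333333333 x 0.42066666666666663 0.586
key y 0.29 0.327 x 0.511 0.569 924.4444444444445
key y 0.277 0.381 x 0.453 0.523 1883.111111111111
screw_tin [([0.519, -0.369, 0.003], 0.89)]
marker []
tape_measure [([0.401, -0.312, 0.0], 0.84), ([0.51, 0.358, 0.004], 0.34)]
```

All the keys are wholly inside (y 0.277–0.381, against a mouth at about 0.25), and the arm is clear.

```bash
python3 -c "
from bench import robot
print(robot.close_job())"
```

```text
the job is handed in; nothing more can be done
None
```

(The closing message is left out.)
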